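# Crack a walnut with a nutcracker and put it in the dish

## Robot

A 6-joint arm with a two-finger parallel gripper is mounted at the origin on a cart in front of the work surface, level with it; the furniture and walls round the work are solid. World frame = base frame: x ahead of the robot, y to its left, z up, the work surface at z = 0. Lengths are in m, angles in rad, forces in N, time in s.
With the tool pointing down it reaches from about 0.35 to 0.875 m from the base axis. Payload 15.5 kg.
Tool frame: the origin (TCP) lies on the centre line of the jaws, within the pads' length; the fingertips stand 8 mm ahead of it and the grasp point (between the pads) lies 11 mm behind it; z points along the fingers, y is the line along which they close (so a half turn about z gives the same grasp; the last joint's range is limited). The gripper opens to 85 mm and grips with 20 to 120 N. Pads are 22 mm wide; open, the fingers measure 114 mm over their backs; the gripper's body (76 mm by 85 mm) begins 54 mm behind the grasp point. The pads swing forward as they close: fully open they stand 13 mm farther back than shut.
Start: joints at [1.077, 0.494, 1.345, -0, 1.302, -0.096], TCP at [0.242, 0.576, 0.239] pointing down, gripper open.
Joint ranges: [-2.91, 2.91], [-0.82, 2.16], [0.22, 2.67], [-1.22, 4.37], [0.12, 2.79], [-3.08, 3.08]. Speed limits (rad/s): [1.89, 1.89, 2.57, 3.01, 3.01, 3.01].

## Interface

Orientations are given as a rotation vector (axis times angle).
In Python, from bench import env gives the robot as it stands. The module is installed in compiled form; this text tells all that it offers.
- The arm moves only by the tool carry_out, never from a script. Its argument "targets" is a list that holds one entry, the list of rows, each a list of 5 numbers: the closure, from -1 (fully open) to 1 (shut), then the shift along the world's x, y, z in m, then the turn about the world's z in rad. In form: [[[grip, dx, dy, dz, twist], ...]]. A call has 1 to 10 rows; each row is the pose to reach, as a shift and turn from the pose commanded when the call began; what a row does not reach only later rows make up. A row lasts 1/12 s, in which the tool goes at most 41.7 mm and 7.16 degrees, less where a joint would pass 70% of its speed; a pose out of reach is approached as far as the arm can. A call with a gripper value outside its range is refused whole. The fingers move at their own pace and stop on an object; "newtons" is the grip in N (left out, the last holds). Time passes only in rows, so rows that repeat a pose let the fingers close. It gives the time, the measured TCP pose, the force, the opening and the grip force at its end, in the units of the state.
- env.get_state(): the state, without advancing time (a new reading comes with each control period).
- env.capture(name): name is "scene" or "top" or "wrist"; returns a dict with "image" (480x640x3 uint8, red, green, blue), "camera_matrix" (3x3 intrinsics, pixels), "k1" (the pictures are not rectified: a ray, as slopes to the right and down, at radius r is drawn at 1 + k1 r^2 times it, then the intrinsics apply), "rvec" (rotation vector, rad) and "tvec" (3), from world to camera coordinates, as OpenCV has them; the wrist camera has in their place "mount" (4x4, takes a point from camera to tool coordinates, whose origin is the TCP and whose axes are the flange's). Camera axes: x right, y down, z forward; pixel columns grow to the right and rows downward; lengths in m; the calibration is good to about 2 mm. A picture is of the moment at which its call begins: read the wrist's pose just before it. There is no depth.
- env.sign_off(): hands the job in; it is judged then, once.
The state is a dict: "t": time; "joint_pos": joint angles; "qvel": joint speeds; "joint_efforts": joint torques, N m; "eef_pos": TCP position; "orientation": TCP orientation; "ft_force": force on the tool from outside, world axes, zero at the start; "torque": the same for the moment, N m; "grip_width": finger opening in m; "grasp_force": force on a finger pad.
Only numpy, scipy, OpenCV 4.12 (cv2) and the standard library are available. Lean on these libraries where they do the work, as an engineer would, in place of code of your own. Each camera call takes 0.05 s, during which the arm holds its last target. There are 200 camera calls.

## Task

Crack the walnut that stands on the chopping board: stand it between the jaws of the nutcracker lying beside it, with its seam running along the tool so that each jaw bears on one half of the shell, and squeeze the two handles together just until you feel the shell give, without crushing the kernel inside. Then open up, take the cracked nut out and set it down in the glass dish; leave the nutcracker lying on the board and do not disturb the other things.

Things in the scene. Friction and masses are not known exactly. Their poses are not given: they have to be found in the camera images.
- walnut_center (a point): Loose walnut standing on its blunt end on the board, tip up: 27 to 35 mm across its two half shells (nuts differ), 34 mm along the seam, 40 mm high, 70 g. Point on its axis, 20 mm above its underside. z up; the seam (thin dark rib) lies in its x-z plane, one half shell at +y, one at -y. Across the seam edges (along x) it is rigid; a hard grip low on the halves can crack it. Other walnuts lie in the olive bowl.
- walnut_left (a joint): How far the shell is sprung (rad); 0 is whole. As the jaws squeeze, the feet of the halves go in and their tips part. It resists most near 0.01 (8 to 11 N at each handle grip), then yields; past about 0.045 it springs open by itself to 0.11 to 0.13 and stays so, the force gone (let go sooner, it shuts again). Squeezed on from there the jaws press on the kernel: past 0.14 it is crushed.
- nutcracker: Steel nutcracker lying flat and loose on the board, 0.2 kg, 173 mm long, 20 mm high: a short link with two pivots (x = 68 mm, y = +-13 mm) and two flat bent handles, 18 mm high, that run to x = -95 mm. Origin on its underside on the middle line, z up, x along the tool toward the link; left handle at +y. Jaws (toothed cups 13.5 mm high, 20 mm long) on the insides of the handles at x = 14 mm.
- nutcracker_middle (a point): Point on the nutcracker's middle line between the jaws, 7 mm above its underside; the walnut's axis belongs here, its x or -x along the tool's x. On both sides of the jaws the insides of the handles stand about 43 mm apart, so fingers can reach down beside the nut along the tool; the link begins 46 mm from this point.
- jaw_left (a point): Bottom of the cup of the left jaw, 7 mm above the board's top. The jaws are about 40 mm apart at the start.
- jaw_right (a point): The same on the right jaw.
- grip_left (a point): Middle of the left handle's hand part (10 mm thick, 18 mm high), 135 mm from its pivot, 9 mm above the board's top: squeeze here, from above across both handles. Over both it measures 67 to 72 mm at the start. Free, they close with 1.5 N or less; the width at which the jaws meet the nut and the shell gives differs by 20 mm from nut to nut, and 5 to 8 mm beyond the give the kernel is crushed.
- grip_right (a point): The same on the right handle.
- handle_left (a joint): Opening of the left handle about its pivot (rad), positive outward; about 0 when the jaws meet a large nut in the middle, 0.045 to 0.06 at the start. It turns easily and stays where it is left.
- handle_right (a joint): The same for the right handle.
- chopping_board: The wooden chopping board, 200 mm (x) by 260 mm (y), 21 mm thick, fixed; origin in the middle of its underside.
- glass_dish: The clear glass dish, loose, 181 mm (x) by 241 mm (y) over the rim and 45 mm high; origin in the middle of its underside. The inner floor is 4 mm up and 136 by 196 mm; the walls are 12 mm thick.
- fruit_bowl: Olive bowl with whole walnuts in it, 170 mm wide, 87 mm high, fixed; origin under its middle. Not used.
- mug: White mug, 97 mm high, a bystander.
- honey_jar: Jar of honey with a dark lid, 62 mm wide, 99 mm high, a bystander.
- onion: Red onion, 67 mm wide, a bystander.
- teaspoon: Teaspoon, 139 mm long, lying beside the board, a bystander.

How it is judged:
On the way, in this order (a step that is already met when the one before it is completed fails the run):
1. The whole walnut stands between the jaws, let go, its seam along the tool (horizontal distance between walnut_center and nutcracker_middle below 0.01 m and z of walnut_center in the frame of nutcracker below 0.026 m and angle between walnut_center's own z axis and vertical below 0.2 rad and angle between the y axis of walnut_center and the y axis of nutcracker, either way round below 0.35 rad and value of joint walnut_left below 0.03 rad and contact force between the fingers and walnut below 0.1 N), for 0.2 s.
2. Its shell has given between the jaws, without the fingers on the nut (value of joint walnut_left above 0.09 rad and horizontal distance between walnut_center and nutcracker_middle below 0.014 m and contact force between the fingers and walnut below 0.1 N), for 0.2 s.
At the end, for the whole second after the job is handed in: The cracked walnut (its shell sprung by more than 0.09 and never more than 0.14) rests, let go, on the floor of the glass dish, inside its walls; the nutcracker lies flat on the board with its jaws less than 130 mm from the board's middle (value of joint walnut_left between 0.09 and 0.14 rad and x of walnut_center in the frame of glass_dish between -0.072 and 0.072 m and y of walnut_center in the frame of glass_dish between -0.102 and 0.102 m and z of walnut_center in the frame of glass_dish below 0.035 m and linear speed of walnut below 0.02 m/s and z of nutcracker_middle in the frame of chopping_board between 0.02 and 0.035 m and horizontal distance between nutcracker_middle and chopping_board below 0.13 m and angle between nutcracker's own z axis and vertical below 0.1 rad); the robot touches nothing.
It fails at once if The kernel is crushed: the shell sprung past 0.14 (value of joint walnut_left above 0.14 rad).
It fails at once if The shell is broken with the fingers on the nut instead of the nutcracker (value of joint walnut_left between 0.035 and 0.08 rad and contact force between the fingers and walnut above 0.5 N).
It fails at once if The walnut is thrown or falls from more than about 4 cm (linear speed of walnut above 0.9 m/s and contact force between the fingers and walnut below 0.1 N).
It fails at once if A bystander (mug, honey jar, onion, teaspoon) is moved by more than 3 cm (distance of any of mug, honey_jar, onion, teaspoon from where it was at the start of the episode above 0.03 m).
It also fails if it takes over 67 s, if anything falls off the work surface, if the arm or the gripper's body presses on something with over 40 N, if the wrist force passes 120 N, or if a joint passes its speed limit or range.

## Working session

There is one attempt and no reset: what is moved stays moved. The work goes in short steps, Python scripts to look and compute and a tool call to move; the robot and the scene stay as the last step left them, time stands still between calls to the robot, and variables do not carry over. Pictures are saved under pics/ and viewed, at most 10 in all, crops included, and the job is handed in when it is done.

Besides the shell and the picture viewer there is one more tool, called after ">>>" in YAML: its name, and indented under it one key for each argument. carry_out: Moves the arm, as the interface text tells. Its arguments: {"type":"object","properties":{"targets":{"type":"array"},"newtons":{"type":"number"}},"required":["targets"]}

```bash
mkdir -p pics && cat > h.py <<'E'
import numpy as np, cv2
from scipy.spatial.transform import Rotation as R
from bench import env
def cap(name, fn=None):
    s=env.get_state(); c=env.capture(name)
    if name=="wrist":
        T=np.eye(4); T[:3,:3]=R.from_rotvec(s["orientation"]).as_matrix(); T[:3,3]=s["eef_pos"]
        M=T@np.array(c["mount"]); c["C"]=M[:3,3]; c["Rwc"]=M[:3,:3]
    else:
        Rm=R.from_rotvec(np.ravel(c["rvec"])).as_matrix(); c["Rwc"]=Rm.T; c["C"]=-Rm.T@np.ravel(c["tvec"])
    if fn: cv2.imwrite("pics/"+fn, c["image"][:,:,::-1])
    return c
def ray(c,uv):
    K=np.array(c["camera_matrix"]); k=c["k1"]
    p=cv2.undistortPoints(np.array([[uv]],float),K,np.array([k,0,0,0,0.]))[0,0]
    return c["Rwc"]@np.array([p[0],p[1],1.])
def onz(c,uv,z):
    d=ray(c,uv); return c["C"]+d*(z-c["C"][2])/d[2]
def proj(c,P):
    K=np.array(c["camera_matrix"]); q=c["Rwc"].T@(np.array(P)-c["C"]); x=q[:2]/q[2]
    x=x*(1+c["k1"]*(x@x)); return K[:2,:2]@x+K[:2,2]
E
python3 - <<'E'
from h import *
for n in("top","scene"):
    c=cap(n,n+"0.png"); print(n,c["C"],c["Rwc"][:,2],c["k1"],c["camera_matrix"][0][0])
print(env.get_state())
E
```

```text
top [ 0.37975834 -0.07988963  1.33804763] [ 0.11927186 -0.00275098 -0.99285782] -0.12092383645899774 532.1905787481038
scene [-0.52277311 -0.744412    0.87104158] [ 0.69573717  0.45516496 -0.55567495] -0.13207475224330512 564.6603263847591
{'t': 0.1, 'joint_pos': array([ 1.07748326e+00,  4.94124187e-01,  1.34608130e+00, -5.27398109e-06,
        1.30250653e+00, -9.55104307e-02]), 'qvel': array([ 0.00169332, -0.00122139, -0.00101849,  0.00042598,  0.00192693,
       -0.00044557]), 'joint_efforts': array([ 4.49679064e-03, -8.83590460e+01, -3.84569728e+01, -1.80067004e-04,
        4.90258433e-03,  4.79483708e-05]), 'eef_pos': array([0.2419712 , 0.57590755, 0.23875382]), 'orientation': array([-6.20689466e-01, -3.07934018e+00,  1.68477633e-03]), 'ft_force': array([ 0.02714605, -1.34781527,  0.36002645]), 'torque': array([-0.01887277,  0.02828919,  0.00284071]), 'grasp_force': 0.0, 'grip_width': 0.08511183504649489}
```

View pics/top0.png

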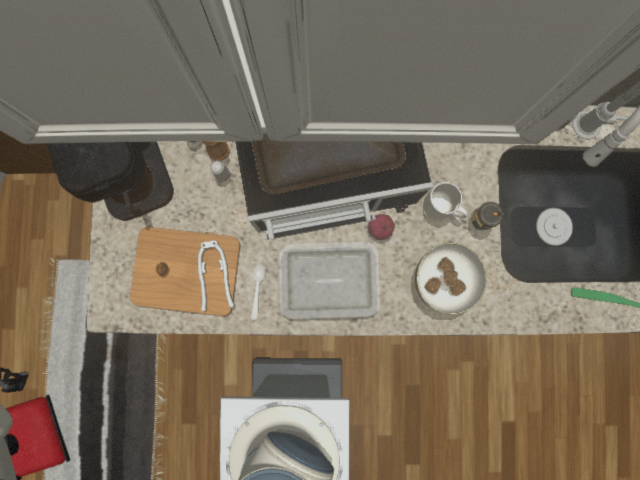

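View pics/scene0.png

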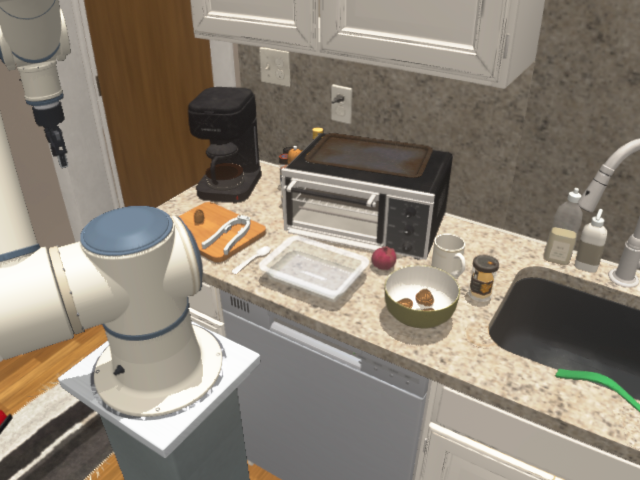

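The top view shows the walnut at (162,269) on the board, the nutcracker with link at (208,245) and handle ends at (204,308) and (230,305), and the dish at (329,281). The teaspoon is at (257,290).

```bash
python3 - <<'E'
from h import *
c=cap("top")
im=c["image"]; hsv=cv2.cvtColor(im,cv2.COLOR_RGB2HSV)
print("walnut",onz(c,(162,269),.041)); 
for n,p in dict(link=(208,245),hl=(203,308),hr=(230,305),jl=(204,268),jr=(221,268)).items(): print(n,onz(c,p,.035)[:2])
for n,p,z in [("dish c",(329,281),.045),("d1",(279,245),.045),("d2",(378,245),.045),("d3",(281,318),.045),("d4",(376,316),.045),("b1",(137,228),.021),("b2",(240,236),.021),("b3",(131,304),.021),("b4",(232,316),.021)]: print(n,onz(c,p,z)[:2])
crop=im[220:330,120:270]; cv2.imwrite("pics/crop.png",cv2.resize(crop,(750,550),interpolation=cv2.INTER_CUBIC)[:,:,::-1])
E
```

```text
walnut [0.4651092  0.30051179 0.041     ]
link [0.5258861  0.18866491]
hl [0.37072931 0.19702078]
hr [0.37870817 0.13063849]
jl [0.46880498 0.1970399 ]
jr [0.46910425 0.15480385]
dish c [ 0.43828696 -0.1106717 ]
d1 [0.52564256 0.01181545]
d2 [ 0.52679475 -0.23057336]
d3 [0.34842962 0.00489225]
d4 [ 0.35407358 -0.2245069 ]
b1 [0.56984313 0.37519238]
b2 [0.55051485 0.1115188 ]
b3 [0.37815456 0.38267787]
b4 [0.35173554 0.12743402]
```

View pics/crop.png

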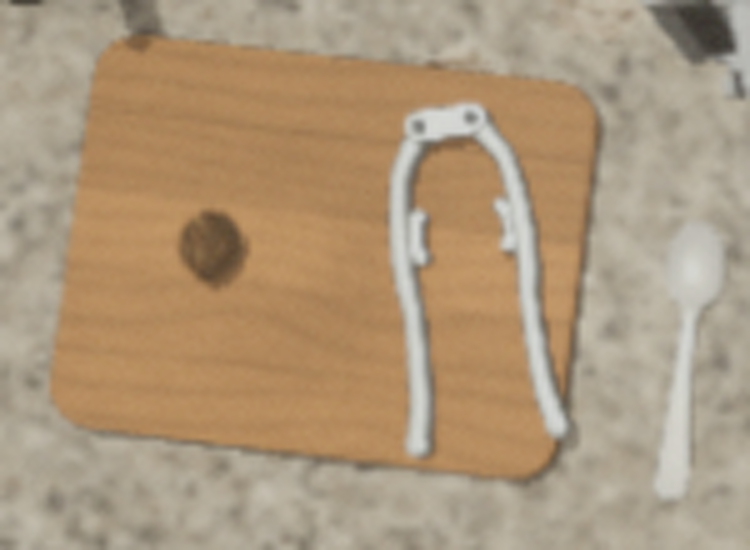

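>>> carry_out:
  targets:
    - [[-1, 0.02, -0.03, 0.01, 0], [-1, 0.04, -0.065, 0.02, 0], [-1, 0.06, -0.1, 0.03, 0], [-1, 0.085, -0.135, 0.04, 0], [-1, 0.11, -0.17, 0.04, 0], [-1, 0.13, -0.205, 0.04, 0], [-1, 0.15, -0.24, 0.04, 0], [-1, 0.17, -0.275, 0.04, 0], [-1, 0.19, -0.305, 0.04, 0], [-1, 0.2, -0.32, 0.04, 0]]

```text
t: 0.98
eef_pos: [0.4437, 0.253, 0.2793]
orientation: [0.624, 3.079, -0.001]
ft_force: [0.1, 0.4, -0.0]
grip_width: 0.0854
grasp_force: 0.0
```

```bash
python3 - <<'E'
from h import *
c=cap("wrist","w1.png"); s=env.get_state()
print(s["t"],s["eef_pos"],s["orientation"],s["joint_pos"],c["C"]); print(R.from_rotvec(s["orientation"]).as_matrix().round(3)); print(np.array(c["mount"]).round(3))
E
```

```text
1.0333 [0.44471521 0.25199367 0.2792493 ] [ 6.25097795e-01  3.07776133e+00 -1.61091568e-03] [ 3.99570553e-01  2.92487481e-01  1.56415399e+00 -1.46712932e-03
  1.28471089e+00 -7.70060043e-01] [0.38046563 0.28017944 0.41371252]
[[-0.921  0.39   0.001]
 [ 0.39   0.921 -0.001]
 [-0.001 -0.001 -1.   ]]
[[-0.    -0.962 -0.272  0.069]
 [ 1.    -0.    -0.     0.   ]
 [-0.    -0.272  0.962 -0.134]
 [ 0.     0.     0.     1.   ]]
```

View pics/w1.png

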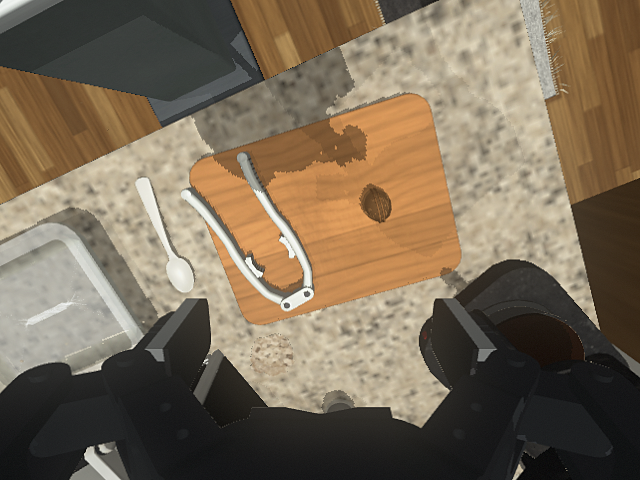

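The wrist view shows the whole board: walnut at (375,203), nutcracker rivets near (287,307) and (306,294), and jaws near (255,268) and (288,245). I'll enlarge it.

```bash
python3 - <<'E'
import cv2,numpy as np
im=cv2.imread("pics/w1.png")
a=cv2.resize(im[140:320,180:320],None,fx=3.2,fy=3.2,interpolation=cv2.INTER_CUBIC)
b=cv2.resize(im[175:232,350:403],None,fx=6.5,fy=6.5,interpolation=cv2.INTER_CUBIC)
o=np.zeros((576,800,3),np.uint8); o[:a.shape[0],:a.shape[1]]=a; o[:b.shape[0],450:450+b.shape[1]]=b[:,:350]
cv2.imwrite("pics/w1c.png",o)
E
```

```text
(no output)
```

View pics/w1c.png

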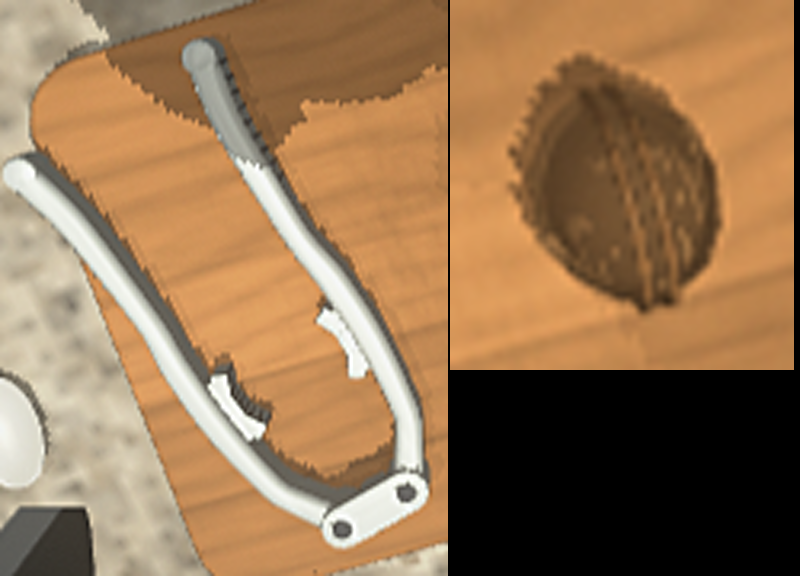

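```bash
python3 - <<'E'
from h import *
c=cap("wrist"); s=env.get_state(); print(s["eef_pos"])
a=lambda x,y:(180+x/3.2,140+y/3.2); b=lambda x,y:(350+(x-450)/6.5,175+y/6.5)
p1,p2=[onz(c,a(*q),.041)[:2] for q in((342,530),(406,493))]
e1,e2=[onz(c,a(*q),.039)[:2] for q in((20,172),(201,55))]
m=(p1+p2)/2; ax=m-(e1+e2)/2; L=np.linalg.norm(ax); ax/=L
d=p2-p1; print("pivots",p1,p2,np.linalg.norm(d),"ends",e1,e2,"L",L)
print("yaw ends",np.arctan2(ax[1],ax[0]),"yaw pivots",np.arctan2(-d[0],d[1]))
mid=m-ax*(.068-.014); print("middle",mid)
j=[onz(c,a(*q),.035)[:2] for q in((345,345),(238,405))]; print("jaws",j,(j[0]+j[1])/2)
im=c["image"]; cam_nut=None
roi=im[175:232,350:403]; g=cv2.cvtColor(roi,cv2.COLOR_RGB2HSV); mk=(g[...,2]<165).astype(np.uint8)
mk=cv2.morphologyEx(mk,cv2.MORPH_OPEN,np.ones((3,3)))
n,l,st,ce=cv2.connectedComponentsWithStats(mk); i=1+np.argmax(st[1:,4]); print(st[i],ce[i])
print("nut", onz(c,ce[i]+[350,175],.041))
u=b(605,90); v=b(660,305)
for z1,z2 in((.041,.041),(.035,.047),(.047,.035)):
    P,Q=onz(c,u,z1),onz(c,v,z2); D=P-Q; print("seam",P[:2],Q[:2],np.linalg.norm(D[:2]),np.arctan2(D[1],D[0]),(P+Q)[:2]/2)
print("board", [onz(c,q,.021)[:2] for q in((190,175),(425,95),(465,262),(250,325))])
for z in(.03,.06): print(proj(c,[.4651,.3005,z]))
E
```

```text
[0.44357224 0.25376418 0.27917289]
pivots [0.53436707 0.17436646] [0.530311   0.20000021] 0.02595266316055209 ends [0.38277945 0.13124307] [0.37268298 0.19990693] L 0.15611053022819238
yaw ends 0.1388627480966156 yaw pivots 0.15693039434546646
middle [0.47885884 0.17970882]
jaws [array([0.475953 , 0.2013884]), array([0.48115955, 0.15947529])] [0.47855628 0.18043185]
[ 11   7  31  40 896] [25.83816964 26.56473214]
nut [0.46461007 0.3045593  0.041     ]
seam [0.45179332 0.30727024] [0.48694382 0.30321357] 0.03538381266861507 3.026692635190756 [0.46936857 0.3052419 ]
seam [0.45292591 0.30772014] [0.48524523 0.30282899] 0.0326873326975432 2.9913940171429476 [0.46908557 0.30527456]
seam [0.45066072 0.30682033] [0.4886424  0.30359816] 0.03811811412034662 3.0569605082188405 [0.46965156 0.30520924]
board [array([0.36699701, 0.13719638]), array([0.3883595 , 0.38833683]), array([0.57161549, 0.37346599]), array([0.5484028 , 0.11864277])]
[370.84258237 201.62629653]
[374.87721644 207.15611996]
```

>>> carry_out:
  targets:
    - [[-1, 0.003, 0.005, -0.01, -0.12], [-1, 0.006, 0.01, -0.02, -0.24], [-0.6, 0.009, 0.015, -0.03, -0.36], [-0.4, 0.012, 0.02, -0.04, -0.48], [-0.18, 0.014, 0.025, -0.05, -0.6], [-0.18, 0.016, 0.03, -0.06, -0.72], [-0.18, 0.018, 0.035, -0.07, -0.84], [-0.18, 0.02, 0.04, -0.08, -0.96], [-0.18, 0.023, 0.048, -0.09, -1.08], [-0.18, 0.023, 0.048, -0.1, -1.2]]

```text
t: 1.92
eef_pos: [0.4651, 0.3059, 0.1787]
orientation: [-2.257, -2.185, -0.001]
ft_force: [-0.1, -0.0, -0.8]
grip_width: 0.0503
grasp_force: 0.0
```

>>> carry_out:
  targets:
    - [[-0.18, 0, 0, 0, -0.085], [-0.18, 0, 0, 0, -0.085], [-0.18, 0, 0, 0, -0.085]]

```text
t: 2.17
eef_pos: [0.4648, 0.3047, 0.1793]
orientation: [-2.339, -2.098, 0.0]
ft_force: [0.5, -0.3, -0.1]
grip_width: 0.0502
grasp_force: 0.0
```

```bash
python3 - <<'E'
from h import *
c=cap("wrist","w2.png"); s=env.get_state()
print(s["t"],s["eef_pos"],s["grip_width"],s["joint_pos"],c["C"]); print(R.from_rotvec(s["orientation"]).as_matrix().round(3))
a=s["eef_pos"]
for P in([.4657,.303,.061],[.4657,.303,.041],[.480,.178,.041]): print(proj(c,P))
E
```

```text
2.2167 [0.46493757 0.30461332 0.1794451 ] 0.05027860693892052 [4.72493972e-01 4.64525733e-01 1.59092275e+00 1.43895457e-04
 1.08595516e+00 5.80625416e-01] [0.47244514 0.3733904  0.31371409]
[[ 0.108  0.994  0.   ]
 [ 0.994 -0.108  0.   ]
 [ 0.     0.    -1.   ]]
[321.54647787 238.05514055]
[321.4531225  230.91243274]
[354.2424804  371.49309624]
```

View pics/w2.png

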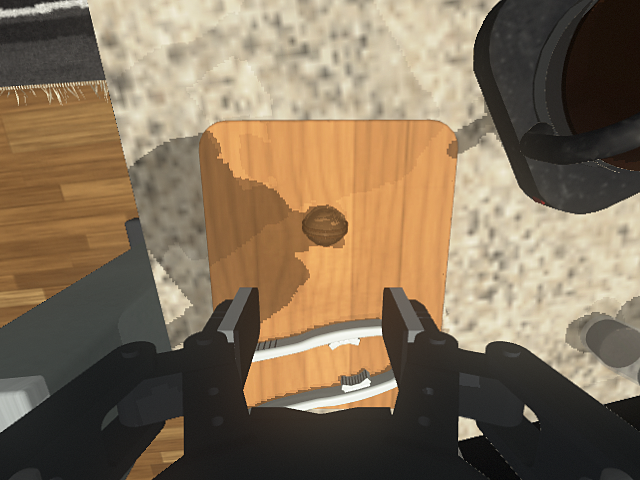

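The nut shows at (325,226), its rib lines close to image horizontal, and the jaws at (345,343) and (354,381). I'll compute the nut position and rib direction numerically.

```bash
python3 - <<'E'
from h import *
c=cap("wrist"); s=env.get_state(); im=c["image"]
x0,y0=292,196; g=cv2.cvtColor(im[y0:y0+62,x0:x0+66],cv2.COLOR_RGB2HSV)
mk=((g[...,2]<115)).astype(np.uint8); mk=cv2.morphologyEx(mk,cv2.MORPH_OPEN,np.ones((5,5)))
n,l,st,ce=cv2.connectedComponentsWithStats(mk); i=1+np.argmax(st[1:,4]); print(st[i],ce[i]+[x0,y0])
b=st[i]; bc=np.array([x0+b[0]+b[2]/2-.5,y0+b[1]+b[3]/2-.5])
for z in(.036,.046): print("nut",onz(c,ce[i]+[x0,y0],z)[:2], onz(c,bc,z)[:2])
print("extent",onz(c,(x0+b[0],bc[1]),.04)-onz(c,(x0+b[0]+b[2],bc[1]),.04),onz(c,(bc[0],y0+b[1]),.04)-onz(c,(bc[0],y0+b[1]+b[3]),.04))
gr=cv2.cvtColor(im,cv2.COLOR_RGB2GRAY).astype(np.float32)
cx,cy=map(int,bc); p=cv2.GaussianBlur(gr,(0,0),.7)[cy-12:cy+13,cx-14:cx+15]
gx=cv2.Sobel(p,-1,1,0);gy=cv2.Sobel(p,-1,0,1)
th=.5*np.arctan2(2*(gx*gy).sum(),((gx**2)-(gy**2)).sum())+np.pi/2
v=np.array([np.cos(th),np.sin(th)]); P=onz(c,bc+8*v,.05);Q=onz(c,bc-8*v,.05);D=P-Q
coh=np.hypot(2*(gx*gy).sum(),((gx**2)-(gy**2)).sum())/((gx**2+gy**2).sum())
print("rib img",th,"world yaw",np.arctan2(D[1],D[0]),coh)
E
```

```text
[ 10  14  18  21 151] [309.52980132 220.02649007]
nut [0.45765883 0.31114286] [0.45839669 0.31108304]
nut [0.45819386 0.31337971] [0.45890517 0.31332204]
extent [-0.01344861  0.00146967  0.        ] [0.00186938 0.01607432 0.        ]
rib img 2.3168826 world yaw -2.417511848124368 0.22706793
```

```bash
python3 - <<'E'
import cv2
im=cv2.imread("pics/w2.png")[196:258,292:360]; cv2.imwrite("pics/w2c.png",cv2.resize(im,None,fx=8,fy=8,interpolation=cv2.INTER_CUBIC))
E
```

```text
(no output)
```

View pics/w2c.png

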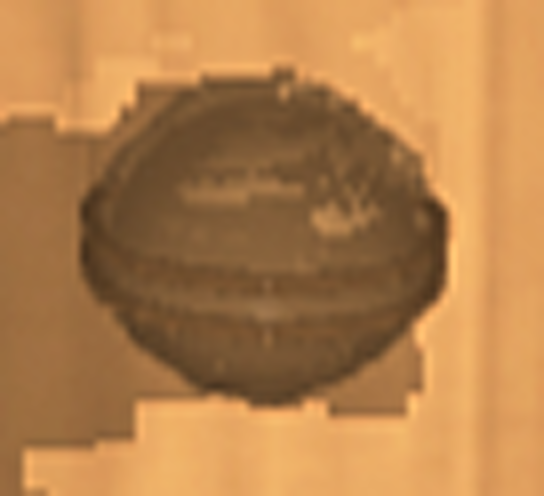

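```bash
python3 - <<'E'
from h import *
c=cap("wrist"); s=env.get_state(); print(s["eef_pos"])
P,Q=[onz(c,u,.041) for u in((302.6,225.4),(347.4,224.8))]; D=Q-P
print(P[:2],Q[:2],np.linalg.norm(D),np.arctan2(D[1],D[0]),(P+Q)[:2]/2, onz(c,(325.1,233.5),.061)[:2])
# nutcracker jaws visible
print([onz(c,u,.035)[:2] for u in((345,343),(354,381))])
E
```

```text
[0.46511413 0.30444385 0.17959745]
[0.45240396 0.30861625] [0.48594471 0.30540176] 0.03369442690103179 -0.09554664593092256 [0.46917434 0.30700901] [0.46885988 0.30582586]
[array([0.4750876 , 0.20200353]), array([0.4794964 , 0.16384337])]
```

>>> carry_out:
  targets:
    - [[-0.18, 0.004, 0.002, -0.03, 0], [-0.18, 0.004, 0.002, -0.06, 0], [-0.18, 0.004, 0.002, -0.09, 0], [-0.18, 0.004, 0.002, -0.115, 0], [-0.18, 0.004, 0.002, -0.132, 0], [-0.18, 0.004, 0.002, -0.144, 0], [-0.18, 0.004, 0.002, -0.144, 0], [0.3, 0.004, 0.002, -0.144, 0], [0.3, 0.004, 0.002, -0.144, 0], [0.3, 0.004, 0.002, -0.144, 0]]
  newtons: 20

```text
t: 3.15
eef_pos: [0.4697, 0.3065, 0.0364]
orientation: [2.342, 2.094, 0.003]
ft_force: [0.6, 0.6, -0.8]
grip_width: 0.0335
grasp_force: 20.4
```

>>> carry_out:
  targets:
    - [[0.5, 0, 0, 0, 0], [0.5, 0, 0, 0, 0], [0.5, 0, 0, 0, 0]]

```text
t: 3.4
eef_pos: [0.4693, 0.3063, 0.0358]
orientation: [2.342, 2.094, 0.001]
ft_force: [0.8, -0.3, 2.2]
grip_width: 0.0332
grasp_force: 20.4
```

>>> carry_out:
  targets:
    - [[0.5, 0, 0, 0.02, 0], [0.5, 0, 0, 0.05, 0], [0.5, 0, 0, 0.085, 0], [0.5, 0, -0.02, 0.11, 0.1], [0.5, 0.003, -0.04, 0.13, 0.2], [0.5, 0.006, -0.055, 0.14, 0.25], [0.5, 0.006, -0.055, 0.14, 0.25], [0.5, 0.006, -0.055, 0.14, 0.25]]

```text
t: 4.07
eef_pos: [0.4755, 0.2509, 0.1759]
orientation: [2.065, 2.367, 0.002]
ft_force: [0.0, 0.2, -1.4]
grip_width: 0.0332
grasp_force: 20.4
```

```bash
python3 - <<'E'
from h import *
c=cap("wrist","w3.png"); s=env.get_state()
print(s["t"],s["eef_pos"],s["orientation"],s["grip_width"],s["grasp_force"],s["joint_pos"]); M=R.from_rotvec(s["orientation"]).as_matrix();print(np.arctan2(M[1,1],M[0,1]))
print(proj(c,[.48,.178,.035]))
E
```

```text
4.1167 [0.47502154 0.25125327 0.17519252] [-2.06535768e+00 -2.36709263e+00 -3.21719259e-04] 0.033099913406843644 20.372260927545085 [3.75260425e-01 4.46901329e-01 1.64019151e+00 2.34210875e-04
 1.05437468e+00 2.39206368e-01]
0.13593841490359748
[313.12076776 314.88873731]
```

View pics/w3.png

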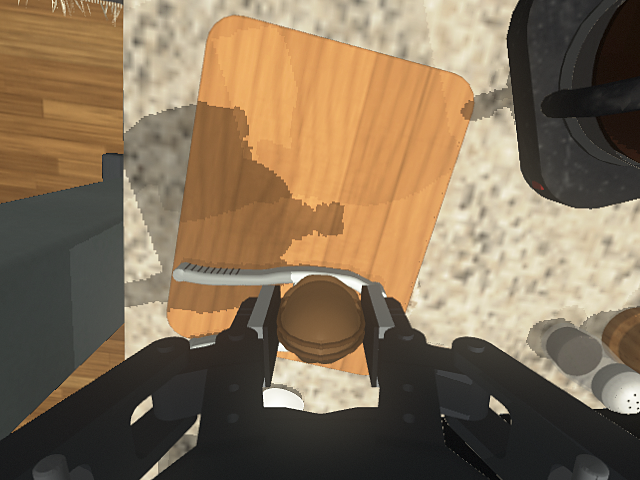

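The held nut at (320,315) hides the jaws. I'll view the nutcracker from its -y side.

>>> carry_out:
  targets:
    - [[0.5, -0.005, -0.03, 0.01, 0], [0.5, -0.01, -0.06, 0.02, 0], [0.5, -0.015, -0.09, 0.02, 0], [0.5, -0.02, -0.12, 0.02, 0], [0.5, -0.02, -0.14, 0.02, 0], [0.5, -0.02, -0.14, 0.02, 0], [0.5, -0.02, -0.14, 0.02, 0], [0.5, -0.02, -0.14, 0.02, 0]]

```text
t: 4.78
eef_pos: [0.455, 0.112, 0.1948]
orientation: [-2.063, -2.368, 0.001]
ft_force: [0.3, 0.3, -1.6]
grip_width: 0.0332
grasp_force: 20.4
```

```bash
python3 - <<'E'
from h import *
import pickle
s0=env.get_state(); c=cap("wrist","w4.png"); s=env.get_state()
pickle.dump(c,open("w4.pkl","wb"))
print(s["t"],s0["eef_pos"],s["eef_pos"],s["orientation"])
u,v=map(int,proj(c,[.455,.178,.035])); x0=min(max(u-110,0),420); y0=min(max(v-80,0),310); print(x0,y0)
cv2.imwrite("pics/w4c.png",cv2.resize(c["image"][y0:y0+165,x0:x0+220],None,fx=3.6,fy=3.6,interpolation=cv2.INTER_CUBIC)[:,:,::-1])
E
```

```text
4.8333 [0.45504027 0.11196839 0.1947725 ] [0.45504491 0.11216918 0.19481922] [-2.06218385e+00 -2.36909104e+00  5.93544400e-04]
221 58
```

View pics/w4c.png

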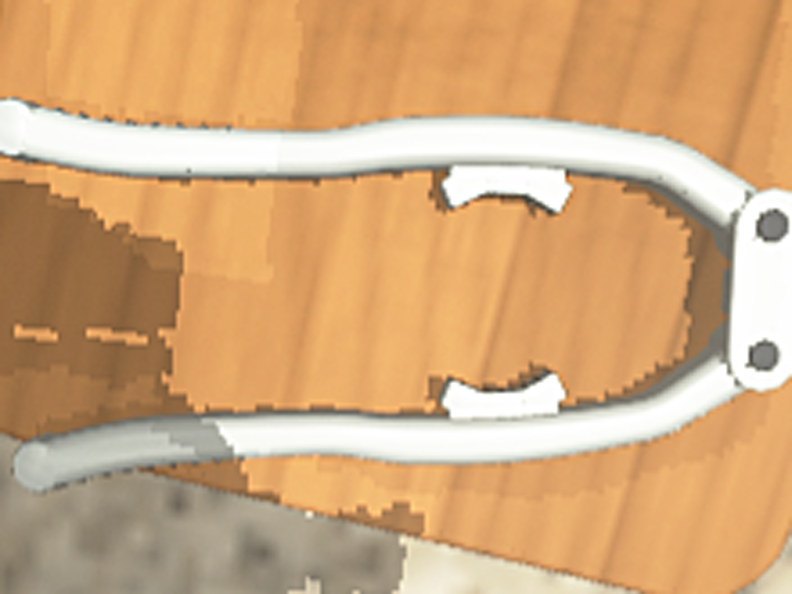

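```bash
python3 - <<'E'
from h import *
import pickle; c=pickle.load(open("w4.pkl","rb"))
f=lambda u,v,z:onz(c,(221+u/3.6,58+v/3.6),z)[:2]
p1,p2=f(772,224,.041),f(764,355,.041); e1,e2=f(15,127,.039),f(33,465,.039)
a1,a2=f(507,192,.035),f(505,388,.035)
m=(p1+p2)/2; ax=m-(e1+e2)/2; L=np.linalg.norm(ax); ax/=L; d=p1-p2
print("pivots",p1,p2,np.linalg.norm(d),L,"yaw",np.arctan2(ax[1],ax[0]),np.arctan2(-d[0],d[1]))
print("mid",m-ax*.054,"jaws",a1,a2,np.linalg.norm(a1-a2),(a1+a2)/2)
t=[f(450,207,.035),f(560,210,.035),f(450,383,.035),f(552,378,.035)]; print("tips",np.mean(t,axis=0))
ex=(e1+e2)/2; nrm=np.array([-ax[1],ax[0]]); print("grips mid", m-ax*.135, "grip L/R y'", nrm@(e1-m),nrm@(e2-m))
print("board",)
E
```

```text
pivots [0.52864395 0.20160318] [0.53270028 0.17561117] 0.026306620348941753 0.1549752535426529 yaw 0.15198376975412192 0.15481173675744508
mid [0.47729459 0.18043161] jaws [0.47437453 0.20064323] [0.48060684 0.16097265] 0.04015714826865811 [0.47749069 0.18080794]
tips [0.47699661 0.17989472]
grips mid [0.39722831 0.16816826] grip L/R y' 0.0342664215567686 -0.034266421556768636
board
```

>>> carry_out:
  targets:
    - [[0.5, 0.008, 0.025, 0, 0.015], [0.5, 0.016, 0.05, -0.02, 0.015], [0.5, 0.022, 0.0685, -0.05, 0.015], [0.5, 0.022, 0.0685, -0.08, 0.015], [0.5, 0.022, 0.0685, -0.1, 0.015], [0.5, 0.022, 0.0685, -0.105, 0.015], [0.5, 0.022, 0.0685, -0.105, 0.015], [0.5, 0.022, 0.0685, -0.105, 0.015]]

```text
t: 5.5
eef_pos: [0.4774, 0.1802, 0.0909]
orientation: [2.045, 2.385, 0.0]
ft_force: [-0.2, -0.6, -0.2]
grip_width: 0.0333
grasp_force: 20.4
```

```bash
python3 - <<'E'
from h import *
s=env.get_state(); M=R.from_rotvec(s["orientation"]).as_matrix();print(s["t"],s["eef_pos"],np.arctan2(M[1,1],M[0,1]),s["ft_force"],s["grip_width"])
E
```

```text
5.5 [0.47736585 0.18020623 0.09085602] 0.1534265051348184 [-0.15785717 -0.59282186 -0.18422636] 0.03334627682546646
```

Well placed. Lowering.

>>> carry_out:
  targets:
    - [[0.5, 0, 0.0003, -0.015, 0], [0.5, 0, 0.0003, -0.028, 0], [0.5, 0, 0.0003, -0.038, 0], [0.5, 0, 0.0003, -0.046, 0], [0.5, 0, 0.0003, -0.051, 0], [0.5, 0, 0.0003, -0.054, 0], [0.5, 0, 0.0003, -0.054, 0], [0.5, 0, 0.0003, -0.054, 0]]

```text
t: 6.17
eef_pos: [0.4773, 0.18, 0.0365]
orientation: [2.045, 2.385, 0.0]
ft_force: [-0.2, 0.8, -0.1]
grip_width: 0.0328
grasp_force: 20.4
```

>>> carry_out:
  targets:
    - [[0.2, 0, 0, 0, 0], [0.1, 0, 0, 0, 0], [0, 0, 0, 0, 0], [-0.08, 0, 0, 0, 0], [-0.08, 0, 0, 0, 0], [-0.08, 0, 0, 0, 0], [-0.08, 0, 0, 0, 0]]

```text
t: 6.75
eef_pos: [0.4771, 0.18, 0.0363]
orientation: [2.045, 2.385, 0.0]
ft_force: [0.4, 0.5, 0.2]
grip_width: 0.0459
grasp_force: 0.0
```

>>> carry_out:
  targets:
    - [[-0.08, 0, 0, 0.01, 0], [-0.08, 0, 0, 0.03, 0], [-0.08, 0, 0, 0.06, 0], [-0.08, 0, 0, 0.1, 0], [-0.08, -0.01, -0.035, 0.14, 0], [-0.3, -0.02, -0.068, 0.16, 0], [-0.5, -0.022, -0.068, 0.16, 0], [-0.8, -0.022, -0.068, 0.16, 0], [-1, -0.022, -0.068, 0.16, 0]]

```text
t: 7.5
eef_pos: [0.4552, 0.1119, 0.1967]
orientation: [2.046, 2.383, 0.001]
ft_force: [0.7, -0.1, -0.8]
grip_width: 0.0845
grasp_force: 0.0
```

```bash
python3 - <<'E'
from h import *
import pickle
s=env.get_state(); print(s["t"],s["eef_pos"],s["grip_width"])
c=cap("wrist"); pickle.dump(c,open("w5.pkl","wb"))
x0,y0=231,53
cv2.imwrite("pics/w5c.png",cv2.resize(c["image"][y0:y0+165,x0:x0+220],None,fx=3.6,fy=3.6,interpolation=cv2.INTER_CUBIC)[:,:,::-1])
E
```

```text
7.5 [0.4551839  0.11193916 0.19674092] 0.08454060110809454
```

View pics/w5c.png

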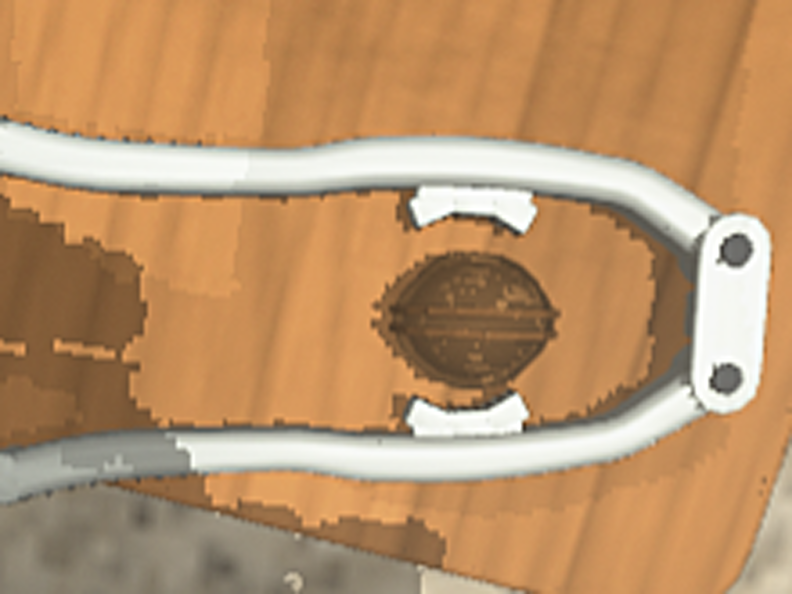

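The nut stands centred between the jaws, with its seam along the tool (nut at (470,320), jaws at (472,205) and (467,415) in the crop). Next I'll turn across the handles.

>>> carry_out:
  targets:
    - [[-1, -0.006, 0.006, 0, 0.12], [-1, -0.012, 0.012, 0, 0.24], [-1, -0.018, 0.018, 0, 0.36], [-1, -0.024, 0.024, 0, 0.48], [-1, -0.03, 0.03, 0, 0.6], [-1, -0.036, 0.036, 0, 0.72], [-1, -0.042, 0.042, 0, 0.84], [-1, -0.048, 0.048, 0, 0.96], [-1, -0.054, 0.054, 0, 1.08], [-1, -0.058, 0.0565, 0, 1.2]]

```text
t: 8.38
eef_pos: [0.3963, 0.1699, 0.1952]
orientation: [-0.33, -3.122, 0.001]
ft_force: [0.1, 0.0, -0.4]
grip_width: 0.0855
grasp_force: 0.0
```

>>> carry_out:
  targets:
    - [[-1, 0, 0, -0.02, 0.12], [-1, 0, 0, -0.04, 0.24], [-1, 0, 0, -0.06, 0.36], [-1, 0, 0, -0.08, 0.37], [-1, 0, 0, -0.08, 0.37], [-1, 0, 0, -0.08, 0.37]]

```text
t: 8.88
eef_pos: [0.3963, 0.169, 0.1153]
orientation: [0.238, -3.129, 0.001]
ft_force: [0.5, -0.6, 0.9]
grip_width: 0.0853
grasp_force: 0.0
```

```bash
python3 - <<'E'
from h import *
s=env.get_state(); M=R.from_rotvec(s["orientation"]).as_matrix();print(s["t"],s["eef_pos"],np.arctan2(M[1,1],M[0,1]),s["ft_force"],s["joint_pos"])
import pickle; c=pickle.load(open("w5.pkl","rb"))
f=lambda u,v,z:onz(c,(231+u/3.6,53+v/3.6),z)[:2]
p1,p2=f(736,250,.041),f(725,377,.041); m=(p1+p2)/2; y=.153; ax=np.array([np.cos(y),np.sin(y)]); print(m,m-ax*.135,m-ax*.054)
E
```

```text
8.8833 [0.39631773 0.1689904  0.11527421] 1.7226139893156462 [ 0.5385801  -0.56488679  0.88895188] [ 2.64213671e-01  4.23278161e-01  1.94896775e+00  1.20877742e-04
  7.72886692e-01 -1.45848645e+00]
[0.53060835 0.18849629] [0.39718538 0.16792179] [0.47723916 0.18026649]
```

>>> carry_out:
  targets:
    - [[-1, 0.0005, -0.0008, -0.03, 0], [-1, 0.0005, -0.0008, -0.055, 0], [-1, 0.0005, -0.0008, -0.072, 0], [-1, 0.0005, -0.0008, -0.08, 0], [-1, 0.0005, -0.0008, -0.084, 0], [-1, 0.0005, -0.0008, -0.084, 0], [-0.85, 0.0005, -0.0008, -0.084, 0], [-0.75, 0.0005, -0.0008, -0.084, 0], [-0.65, 0.0005, -0.0008, -0.084, 0], [-0.65, 0.0005, -0.0008, -0.084, 0]]
  newtons: 20

```text
t: 9.72
eef_pos: [0.3981, 0.1678, 0.0329]
orientation: [-0.239, 3.131, 0.0]
ft_force: [0.2, 1.5, 0.6]
grip_width: 0.0703
grasp_force: 0.6
```

>>> carry_out:
  targets:
    - [[-0.61, 0, 0, 0, 0], [-0.57, 0, 0, 0, 0], [-0.53, 0, 0, 0, 0], [-0.49, 0, 0, 0, 0], [-0.45, 0, 0, 0, 0], [-0.42, 0, 0, 0, 0], [-0.39, 0, 0, 0, 0], [-0.36, 0, 0, 0, 0], [-0.36, 0, 0, 0, 0]]

```text
t: 10.47
eef_pos: [0.3975, 0.1677, 0.0323]
orientation: [0.239, -3.132, 0.0]
ft_force: [-0.3, -0.2, 0.8]
grip_width: 0.0581
grasp_force: 0.8
```

>>> carry_out:
  targets:
    - [[-0.34, 0, 0, 0, 0], [-0.32, 0, 0, 0, 0], [-0.3, 0, 0, 0, 0], [-0.28, 0, 0, 0, 0], [-0.26, 0, 0, 0, 0], [-0.26, 0, 0, 0, 0]]

```text
t: 10.97
eef_pos: [0.3976, 0.1677, 0.0323]
orientation: [-0.239, 3.133, -0.0]
ft_force: [-0.1, -0.2, 0.6]
grip_width: 0.0532
grasp_force: 0.9
```

>>> carry_out:
  targets:
    - [[-0.25, 0, 0, 0, 0], [-0.23, 0, 0, 0, 0], [-0.21, 0, 0, 0, 0], [-0.2, 0, 0, 0, 0], [-0.2, 0, 0, 0, 0]]

```text
t: 11.38
eef_pos: [0.3976, 0.1677, 0.0323]
orientation: [-0.239, 3.132, 0.0]
ft_force: [-1.1, -0.6, 0.9]
grip_width: 0.0511
grasp_force: 0.9
```

>>> carry_out:
  targets:
    - [[-0.18, 0, 0, 0, 0], [-0.16, 0, 0, 0, 0], [-0.16, 0, 0, 0, 0]]

```text
t: 11.63
eef_pos: [0.3976, 0.1677, 0.0323]
orientation: [0.239, -3.132, 0.0]
ft_force: [-0.2, 0.2, 1.3]
grip_width: 0.0495
grasp_force: 0.9
```

>>> carry_out:
  targets:
    - [[-0.14, 0, 0, 0, 0], [-0.12, 0, 0, 0, 0], [-0.12, 0, 0, 0, 0]]

```text
t: 11.88
eef_pos: [0.3976, 0.1677, 0.0323]
orientation: [-0.239, 3.132, 0.0]
ft_force: [-0.5, -0.3, 1.5]
grip_width: 0.048
grasp_force: 1.2
```

>>> carry_out:
  targets:
    - [[-0.1, 0, 0, 0, 0], [-0.09, 0, 0, 0, 0], [-0.09, 0, 0, 0, 0]]

```text
t: 12.13
eef_pos: [0.3976, 0.1677, 0.0323]
orientation: [0.239, -3.132, -0.0]
ft_force: [-0.6, 0.5, 3.2]
grip_width: 0.0466
grasp_force: 2.9
```

>>> carry_out:
  targets:
    - [[-0.08, 0, 0, 0, 0], [-0.07, 0, 0, 0, 0], [-0.07, 0, 0, 0, 0]]

```text
t: 12.38
eef_pos: [0.3976, 0.1678, 0.0324]
orientation: [-0.239, 3.132, 0.0]
ft_force: [-0.2, 1.2, 5.8]
grip_width: 0.0458
grasp_force: 4.8
```

>>> carry_out:
  targets:
    - [[-0.06, 0, 0, 0, 0], [-0.06, 0, 0, 0, 0]]

```text
t: 12.55
eef_pos: [0.3976, 0.1678, 0.0324]
orientation: [-0.239, 3.132, 0.0]
ft_force: [-0.8, 1.4, 7.9]
grip_width: 0.0454
grasp_force: 5.8
```

>>> carry_out:
  targets:
    - [[-0.05, 0, 0, 0, 0], [-0.04, 0, 0, 0, 0], [-0.04, 0, 0, 0, 0]]

```text
t: 12.8
eef_pos: [0.3977, 0.1678, 0.0325]
orientation: [-0.239, 3.132, 0.0]
ft_force: [-1.7, 0.8, 9.3]
grip_width: 0.0445
grasp_force: 7.8
```

>>> carry_out:
  targets:
    - [[-0.03, 0, 0, 0, 0], [-0.03, 0, 0, 0, 0]]

```text
t: 12.97
eef_pos: [0.3977, 0.1678, 0.0325]
orientation: [-0.239, 3.132, 0.0]
ft_force: [-1.2, 1.5, 11.6]
grip_width: 0.0443
grasp_force: 9.1
```

>>> carry_out:
  targets:
    - [[-0.02, 0, 0, 0, 0], [-0.02, 0, 0, 0, 0]]

```text
t: 13.13
eef_pos: [0.3977, 0.1678, 0.0326]
orientation: [-0.239, 3.132, 0.0]
ft_force: [-1.7, 1.1, 13.3]
grip_width: 0.044
grasp_force: 10.4
```

>>> carry_out:
  targets:
    - [[-0.01, 0, 0, 0, 0], [-0.01, 0, 0, 0, 0]]

```text
t: 13.3
eef_pos: [0.3977, 0.1678, 0.0326]
orientation: [-0.239, 3.132, 0.0]
ft_force: [-1.1, 1.3, 15.6]
grip_width: 0.0435
grasp_force: 10.9
```

>>> carry_out:
  targets:
    - [[0, 0, 0, 0, 0], [0, 0, 0, 0, 0]]

```text
t: 13.47
eef_pos: [0.3977, 0.1678, 0.0326]
orientation: [-0.239, 3.132, 0.0]
ft_force: [-2.9, 1.8, 11.4]
grip_width: 0.0432
grasp_force: 8.4
```

>>> carry_out:
  targets:
    - [[0.005, 0, 0, 0, 0], [0.005, 0, 0, 0, 0]]

```text
t: 13.63
eef_pos: [0.3977, 0.1678, 0.0325]
orientation: [-0.239, 3.132, 0.0]
ft_force: [-2.3, 1.1, 10.5]
grip_width: 0.0425
grasp_force: 6.9
```

Past the peak, the shell is yielding.

>>> carry_out:
  targets:
    - [[0.01, 0, 0, 0, 0], [0.01, 0, 0, 0, 0]]

```text
t: 13.8
eef_pos: [0.3977, 0.1678, 0.0325]
orientation: [-0.239, 3.132, 0.0]
ft_force: [-0.6, 0.9, 8.7]
grip_width: 0.0431
grasp_force: 5.6
```

>>> carry_out:
  targets:
    - [[0.015, 0, 0, 0, 0], [0.015, 0, 0, 0, 0]]

```text
t: 13.97
eef_pos: [0.3977, 0.1678, 0.0324]
orientation: [-0.239, 3.132, 0.0]
ft_force: [0.0, 1.3, 4.6]
grip_width: 0.042
grasp_force: 3.5
```

>>> carry_out:
  targets:
    - [[0.02, 0, 0, 0, 0], [0.02, 0, 0, 0, 0], [0.02, 0, 0, 0, 0]]

```text
t: 14.22
eef_pos: [0.3977, 0.1677, 0.0323]
orientation: [-0.239, 3.132, -0.0]
ft_force: [-0.4, 0.6, 1.5]
grip_width: 0.0417
grasp_force: 1.2
```

>>> carry_out:
  targets:
    - [[0.025, 0, 0, 0, 0], [0.025, 0, 0, 0, 0], [0.025, 0, 0, 0, 0]]

```text
t: 14.47
eef_pos: [0.3976, 0.1677, 0.0322]
orientation: [0.239, -3.132, 0.0]
ft_force: [-0.2, 0.1, 1.7]
grip_width: 0.0415
grasp_force: 0.9
```

>>> carry_out:
  targets:
    - [[0.03, 0, 0, 0, 0], [0.035, 0, 0, 0, 0], [0.035, 0, 0, 0, 0]]

```text
t: 14.72
eef_pos: [0.3976, 0.1677, 0.0323]
orientation: [0.239, -3.132, 0.0]
ft_force: [0.7, 0.6, 2.0]
grip_width: 0.0411
grasp_force: 0.9
```

>>> carry_out:
  targets:
    - [[0.045, 0, 0, 0, 0], [0.05, 0, 0, 0, 0], [0.05, 0, 0, 0, 0]]

```text
t: 14.97
eef_pos: [0.3976, 0.1677, 0.0323]
orientation: [0.239, -3.132, 0.0]
ft_force: [0.3, -0.4, 2.0]
grip_width: 0.0408
grasp_force: 1.0
```

Force has stayed at the free level, so the shell has sprung. Release and return to the same viewing pose.

>>> carry_out:
  targets:
    - [[0, 0, 0, 0, 0], [-0.3, 0, 0, 0, 0], [-0.6, 0, 0, 0, 0], [-0.8, 0, 0, 0, 0], [-0.8, 0, 0, 0.02, 0], [-0.8, 0, 0, 0.05, 0], [-0.8, 0, 0, 0.09, -0.12], [-0.8, 0, 0, 0.13, -0.24], [-0.8, 0, 0, 0.1655, -0.36], [-0.8, 0.006, -0.006, 0.1655, -0.48]]

```text
t: 15.8
eef_pos: [0.4053, 0.1628, 0.2035]
orientation: [0.519, 3.091, 0.005]
ft_force: [2.1, 0.2, -1.0]
grip_width: 0.0769
grasp_force: 0.0
```

>>> carry_out:
  targets:
    - [[-1, 0.006, -0.006, 0, -0.12], [-1, 0.012, -0.012, 0, -0.24], [-1, 0.018, -0.018, 0, -0.36], [-1, 0.024, -0.024, 0, -0.48], [-1, 0.03, -0.03, 0, -0.6], [-1, 0.036, -0.036, 0, -0.72], [-1, 0.042, -0.042, 0, -0.84], [-1, 0.048, -0.046, 0, -0.96], [-1, 0.052, -0.05, 0, -1.09], [-1, 0.052, -0.05, 0, -1.09]]

```text
t: 16.63
eef_pos: [0.4562, 0.1112, 0.1977]
orientation: [2.054, 2.377, 0.0]
ft_force: [0.9, -0.4, 0.3]
grip_width: 0.0855
grasp_force: 0.0
```

>>> carry_out:
  targets:
    - [[-1, 0, 0, 0, 0], [-1, 0, 0, 0, 0]]

```text
t: 16.8
eef_pos: [0.4552, 0.1118, 0.1977]
orientation: [-2.04, -2.389, 0.0]
ft_force: [0.4, 0.9, 0.1]
grip_width: 0.0854
grasp_force: 0.0
```

```bash
python3 - <<'E'
from h import *
import pickle
s=env.get_state(); M=R.from_rotvec(s["orientation"]).as_matrix();print(s["t"],s["eef_pos"],np.arctan2(M[1,1],M[0,1]))
c=cap("wrist","w6.png"); pickle.dump(c,open("w6.pkl","wb")); o=pickle.load(open("w5.pkl","rb"))
a,b=[cv2.cvtColor(q["image"],cv2.COLOR_RGB2GRAY) for q in(o,c)]
def cr(u,v):return (231+u/3.6,53+v/3.6)
for n,z,u0,v0,u1,v1 in(("nut",.055,395,265,545,375),("link",.041,690,215,775,410),("piv",.041,715,230,757,272),("piv2",.041,704,357,746,399)):
    x0,y0=map(int,cr(u0,v0));x1,y1=map(int,cr(u1,v1)); t=a[y0:y1,x0:x1]
    r=cv2.matchTemplate(b[y0-15:y1+15,x0-15:x1+15],t,cv2.TM_CCOEFF_NORMED);_,mx,_,l=cv2.minMaxLoc(r)
    p=np.array([(x0+x1)/2,(y0+y1)/2]); q=p+np.array(l)-15
    print(n,mx,q-p,(onz(c,q,z)-onz(o,p,z))[:2])
# board-normal profile through nut centre across the tool: brightness
for nm,cc in(("before",o),("after",c)):
    row=[]
    for d in np.arange(-.034,.0341,.002):
        P=[.4773-.153*d,.1803+.988*d,.045]; u,v=proj(cc,P).round().astype(int); row.append(int(cc["image"][v-1:v+2,u-1:u+2].mean()))
    print(nm,row)
E
```

```text
16.8 [0.45517827 0.11183876 0.19768399] 0.1573309862562352
nut 0.4877990484237671 [1. 0.] [2.08450170e-04 7.37592337e-05]
link 0.8949663043022156 [2. 2.] [ 0.00140132 -0.00088409]
piv 0.8771655559539795 [1. 2.] [ 0.00056209 -0.0009513 ]
piv2 0.8933969736099243 [2. 2.] [ 0.00151072 -0.00094664]
before [148, 207, 240, 243, 209, 206, 246, 235, 90, 136, 93, 77, 91, 98, 89, 96, 94, 94, 96, 92, 95, 95, 82, 96, 150, 152, 124, 156, 248, 234, 163, 241, 243, 241, 187]
after [135, 137, 139, 146, 203, 241, 244, 213, 211, 247, 233, 76, 80, 92, 84, 88, 97, 93, 93, 90, 88, 89, 68, 92, 242, 249, 182, 222, 244, 241, 212, 139, 143, 143, 143]
```

```bash
python3 - <<'E'
from h import *
import pickle
for f in("w5","w6"):
  c=pickle.load(open(f+".pkl","rb"))
  for e in(-.006,0,.006):
    r=[]
    for d in np.arange(-.014,.0141,.001):
        u,v=proj(c,[.4773+.988*e-.153*d,.1803+.153*e+.988*d,.058]); p=cv2.getRectSubPix(c["image"],(1,1),(float(u),float(v)))[0,0]; r.append("%d/%d"%(p[0],p[2]))
    print(f,e,*r)
E
```

```text
w5 -0.006 167/75 109/57 109/57 94/51 91/51 96/52 101/54 105/54 108/56 110/57 112/56 134/61 122/59 120/60 112/56 126/58 122/59 123/61 124/61 113/56 108/54 120/60 105/54 95/50 98/50 106/53 108/55 196/85 210/90
w5 0 139/67 113/60 135/67 102/55 125/63 116/60 115/60 114/60 112/58 114/59 125/60 126/61 122/63 125/64 120/59 143/64 127/61 121/61 120/60 118/60 132/65 128/63 121/60 118/59 97/51 122/60 137/63 189/82 195/84
w5 0.006 120/60 188/83 122/60 90/52 106/58 117/60 102/55 104/57 108/57 106/57 138/65 137/64 113/58 117/60 138/65 143/66 113/57 133/65 162/77 148/70 126/63 99/52 110/55 94/50 98/51 183/81 190/83 189/84 192/83
w6 -0.006 236/230 241/238 147/131 92/43 103/57 93/53 98/55 102/56 106/58 109/59 111/59 104/57 117/58 127/60 122/61 126/64 142/70 131/66 112/58 115/59 114/59 112/58 98/52 100/53 90/49 94/45 157/134 239/238 240/237
w6 0 250/247 196/181 94/43 111/59 114/61 109/59 102/56 106/58 110/59 113/60 115/62 117/62 116/60 124/61 127/63 123/63 124/64 122/62 119/61 118/61 116/61 113/60 108/56 102/55 92/50 105/52 143/75 225/224 250/249
w6 0.006 245/241 247/244 254/252 171/152 95/51 102/55 96/55 117/62 113/61 109/60 111/61 114/61 107/57 144/67 146/67 115/60 119/63 116/61 116/61 120/62 145/71 129/65 101/55 88/47 73/54 215/210 251/248 247/244 245/242
```

```bash
python3 - <<'E'
from h import *
import pickle
for f in("w5","w6"):
  c=pickle.load(open(f+".pkl","rb"))
  for xt in(-.04,-.055,-.067):
    r="";D=np.arange(-.045,.0451,.001)
    for d in D:
        e=xt-.014; u,v=proj(c,[.4773+.988*e-.153*d,.1803+.153*e+.988*d,.036]); p=cv2.getRectSubPix(c["image"],(1,1),(float(u),float(v)))[0,0].astype(int)
        r+="#" if p[0]-p[2]<35 and p[0]>110 else "."
    print(f,xt,r)
E
```

```text
w5 -0.04 ###..........########.................................................#########............
w5 -0.055 #######....##########..................................................#########...........
w5 -0.067 ####################...................................................##########..........
w6 -0.04 ###.......................#########.....................#########..........................
w6 -0.055 #######....................##########.................##########...........................
w6 -0.067 ##########..................##########...............##########............................
```

The handles have stayed closed (about 35–40 mm over both, where an unsprung shell would hold them near 46 mm), so the shell has sprung. The nut has not moved. I'll grip it along the seam again.

>>> carry_out:
  targets:
    - [[-0.5, 0.008, 0.025, 0, 0], [-0.08, 0.016, 0.05, -0.01, 0], [-0.08, 0.0221, 0.0682, -0.03, 0], [-0.08, 0.0221, 0.0682, -0.06, 0], [-0.08, 0.0221, 0.0682, -0.08, 0], [-0.08, 0.0221, 0.0682, -0.085, 0], [-0.08, 0.0221, 0.0682, -0.085, 0], [-0.08, 0.0221, 0.0682, -0.085, 0]]
  newtons: 20

```text
t: 17.52
eef_pos: [0.4779, 0.18, 0.1135]
orientation: [2.044, 2.386, 0.0]
ft_force: [0.7, 0.1, -0.1]
grip_width: 0.0461
grasp_force: 0.0
```

>>> carry_out:
  targets:
    - [[-0.08, 0, 0, -0.02, 0], [-0.08, 0, 0, -0.04, 0], [-0.08, 0, 0, -0.055, 0], [-0.08, 0, 0, -0.066, 0], [-0.08, 0, 0, -0.073, 0], [-0.08, 0, 0, -0.075, 0], [-0.08, 0, 0, -0.075, 0]]

```text
t: 18.1
eef_pos: [0.4781, 0.1799, 0.0384]
orientation: [2.045, 2.385, 0.001]
ft_force: [-0.4, -0.1, 0.8]
grip_width: 0.0461
grasp_force: 0.0
```

>>> carry_out:
  targets:
    - [[0.05, 0, 0, -0.001, 0], [0.2, 0, 0, -0.001, 0], [0.4, 0, 0, -0.001, 0], [0.5, 0, 0, -0.001, 0], [0.5, 0, 0, -0.001, 0], [0.5, 0, 0, -0.001, 0]]

```text
t: 18.6
eef_pos: [0.4783, 0.18, 0.0376]
orientation: [2.045, 2.384, 0.002]
ft_force: [-0.8, -0.8, 7.4]
grip_width: 0.0326
grasp_force: 19.4
```

>>> carry_out:
  targets:
    - [[0.5, 0, 0, 0.005, 0], [0.5, 0, 0, 0.012, 0], [0.5, 0, 0, 0.022, 0], [0.5, 0, 0, 0.035, 0], [0.5, 0, 0, 0.05, 0], [0.5, 0, 0, 0.05, 0]]

```text
t: 19.1
eef_pos: [0.479, 0.1803, 0.0898]
orientation: [2.044, 2.383, 0.005]
ft_force: [1.2, 0.4, 0.2]
grip_width: 0.0327
grasp_force: 20.0
```

```bash
python3 - <<'E'
from h import *
s=env.get_state(); print(s["t"],s["eef_pos"],s["ft_force"],s["grip_width"],s["grasp_force"])
E
```

```text
19.1 [0.47896198 0.1802604  0.08978235] [1.23577912 0.41715718 0.19797516] 0.032722343281287355 20.035174885124434
```

>>> carry_out:
  targets:
    - [[0.5, 0, 0, 0.03, 0], [0.5, -0.002, -0.005, 0.065, 0], [0.5, -0.01, -0.03, 0.095, 0], [0.5, -0.016, -0.05, 0.106, 0], [0.5, -0.0235, -0.068, 0.106, 0], [0.5, -0.0235, -0.068, 0.106, 0], [0.5, -0.0235, -0.068, 0.106, 0]]

```text
t: 19.68
eef_pos: [0.454, 0.1113, 0.1932]
orientation: [2.047, 2.383, 0.001]
ft_force: [1.6, 0.4, -0.9]
grip_width: 0.0325
grasp_force: 20.4
```

```bash
python3 - <<'E'
from h import *
import pickle
s=env.get_state(); print(s["t"],s["eef_pos"],s["ft_force"],s["grip_width"])
c=cap("wrist","w7.png"); o=pickle.load(open("w6.pkl","rb"))
a,b=[cv2.cvtColor(q["image"],cv2.COLOR_RGB2GRAY) for q in(o,c)]
x0,y0=424,113;x1,y1=448,167; t=a[y0:y1,x0:x1]
r=cv2.matchTemplate(b[y0-40:y1+40,x0-40:x1+40],t,cv2.TM_CCOEFF_NORMED);_,mx,_,l=cv2.minMaxLoc(r); q=np.array([(x0+x1)/2,(y0+y1)/2]); print(mx,np.array(l)-40, onz(c,q+np.array(l)-40,.041)-onz(o,q,.041))
for xt in(-.055,0.014):
    r=""
    for d in np.arange(-.045,.0451,.001):
        e=xt-.014; u,v=proj(c,[.4773+.988*e-.153*d,.1803+.153*e+.988*d,.036]); p=cv2.getRectSubPix(c["image"],(1,1),(float(u),float(v)))[0,0].astype(int)
        r+="#" if p[0]-p[2]<35 and p[0]>110 else "."
    print(xt,r)
# dish from top camera: light-edge check with spoon etc
t=cap("top"); 
for uv in((279,245),(378,245),(281,318),(376,316)): print(onz(t,uv,.045)[:2])
E
```

```text
19.6833 [0.45400025 0.11131801 0.19324202] [ 1.64734608  0.42856527 -0.89717408] 0.03252931315411863
0.9446039795875549 [ 3 -1] [ 1.81062810e-04 -3.68495664e-05  0.00000000e+00]
-0.055 #######....................##########.................##########...........................
0.014 .................###############...........................##############..................
[0.52564256 0.01181545]
[ 0.52679475 -0.23057336]
[0.34842962 0.00489225]
[ 0.35407358 -0.2245069 ]
```

The nutcracker has stayed in place and the nut is out. On to the dish.

>>> carry_out:
  targets:
    - [[0.5, -0.002, -0.03, 0, 0], [0.5, -0.005, -0.065, 0, 0], [0.5, -0.008, -0.1, 0, 0], [0.5, -0.011, -0.135, 0, 0], [0.5, -0.013, -0.17, 0, 0], [0.5, -0.015, -0.2, -0.02, 0], [0.5, -0.015, -0.215, -0.05, 0], [0.5, -0.015, -0.215, -0.08, 0], [0.5, -0.015, -0.215, -0.1, 0], [0.5, -0.015, -0.215, -0.1, 0]]

```text
t: 20.62
eef_pos: [0.4378, -0.1024, 0.0895]
orientation: [-2.042, -2.38, 0.003]
ft_force: [-1.7, 1.1, 0.0]
grip_width: 0.0327
grasp_force: 20.4
```

```bash
python3 - <<'E'
from h import *
s=env.get_state(); print(s["t"],s["eef_pos"],s["ft_force"],s["grip_width"])
E
```

```text
20.6167 [ 0.4377756  -0.10235817  0.08948599] [-1.68638362  1.12689493  0.0322564 ] 0.03271876561519065
```

>>> carry_out:
  targets:
    - [[0.5, 0, 0, -0.02, 0], [0.5, 0, 0, -0.04, 0], [0.5, 0, 0, -0.055, 0], [0.5, 0, 0, -0.062, 0], [0.5, 0, 0, -0.065, 0], [0.5, 0, 0, -0.065, 0], [0.5, 0, 0, -0.065, 0]]

```text
t: 21.2
eef_pos: [0.4397, -0.1031, 0.0285]
orientation: [2.044, 2.384, 0.0]
ft_force: [0.2, 0.3, -0.5]
grip_width: 0.0325
grasp_force: 20.4
```

>>> carry_out:
  targets:
    - [[0.5, 0, 0, -0.003, 0], [0.5, 0, 0, -0.006, 0], [0.5, 0, 0, -0.007, 0], [0.5, 0, 0, -0.007, 0]]

```text
t: 21.53
eef_pos: [0.4394, -0.1032, 0.0208]
orientation: [2.045, 2.384, 0.0]
ft_force: [1.4, -0.0, 0.7]
grip_width: 0.0325
grasp_force: 20.6
```

>>> carry_out:
  targets:
    - [[0.2, 0, 0, -0.0005, 0], [0.1, 0, 0, -0.0005, 0], [0, 0, 0, -0.0005, 0], [-0.1, 0, 0, -0.0005, 0], [-0.1, 0, 0, -0.0005, 0], [-0.1, 0, 0, -0.0005, 0], [-0.1, 0, 0, -0.0005, 0]]

```text
t: 22.12
eef_pos: [0.4392, -0.1031, 0.0203]
orientation: [2.045, 2.385, -0.0]
ft_force: [1.2, 0.3, 0.4]
grip_width: 0.047
grasp_force: 0.0
```

>>> carry_out:
  targets:
    - [[-0.1, 0, 0, 0.01, 0], [-0.1, 0, 0, 0.03, 0], [-0.1, 0, 0, 0.06, 0], [-0.1, 0, 0, 0.1, 0], [-0.1, 0, 0, 0.14, 0], [-0.1, -0.03, 0, 0.16, 0], [-0.1, -0.03, -0.02, 0.16, 0], [-0.1, -0.03, -0.05, 0.16, 0], [-0.1, -0.03, -0.05, 0.16, 0]]

```text
t: 22.87
eef_pos: [0.4099, -0.1566, 0.1812]
orientation: [2.044, 2.381, -0.0]
ft_force: [-0.2, 0.6, 0.3]
grip_width: 0.0466
grasp_force: 0.0
```

```bash
python3 - <<'E'
from h import *
s=env.get_state(); print(s["t"],s["eef_pos"],s["grip_width"],s["ft_force"])
c=cap("wrist","w8.png"); im=c["image"]
g=cv2.cvtColor(im,cv2.COLOR_RGB2HSV); h,sa,v=g[...,0],g[...,1],g[...,2]
mk=((h<22)&(sa>90)&(v>50)&(v<170)).astype(np.uint8); mk=cv2.morphologyEx(mk,cv2.MORPH_OPEN,np.ones((5,5)))
n,l,st,ce=cv2.connectedComponentsWithStats(mk)
for i in range(1,n):
    if st[i,4]>150: print(st[i],ce[i].round(),onz(c,ce[i],.022)[:2].round(3))
print(proj(c,[.4394,-.103,.024]))
E
```

```text
22.8667 [ 0.40992591 -0.15661065  0.18119358] 0.04663397196344115 [-0.24579876  0.62181013  0.25694634]
[188   0  29  13 297] [204.   5.] [ 0.307 -0.015]
[    0   120   206   313 46339] [ 93. 255.] [ 0.228 -0.212]
[355 145  33  27 639] [370. 159.] [ 0.441 -0.101]
[162 341  26  11 211] [173. 346.] [ 0.298 -0.288]
[108 406  17  20 193] [116. 415.] [ 0.247 -0.372]
[ 126  416   61   64 1803] [163. 451.] [ 0.292 -0.408]
[367.9392531  160.79259851]
```

```bash
python3 -c "
from bench import env
print(env.sign_off())"
```

```text
the job is handed in; nothing more can be done
None
```

The walnut was cracked in the nutcracker and set down in the glass dish at about (0.441, -0.101), the nutcracker is still on the board, and the job is handed in; I got no verdict back, and that the shell sprang without crushing the kernel is judged from the grip force and handle positions only.

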